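# Clip a printed test piece into the slide holder of the inspection viewer

## Task

Take the green printed test piece with the arched rib off the build plate and mount it in the slide holder on the inspection viewer's stage: with the base plate's own long side push the sprung curved arm back until the piece fits in, lay it flat on the stage, ease it back so that the arm presses its other long side against the straight back edge, and slide it along until it presses lightly against the end stop. Then let go and move clear, leaving it flat and flush with both, clipped by the arm. Do it gently, feeling your way: do not let the arm snap back or force the piece hard against the arm, the stops or the glass, and leave the other prints and tools where they are.

Things in the scene. Friction and masses are not known exactly. Their poses are not given: they have to be found in the camera images.
- stage: The inspection viewer, fixed: a white housing 150 x 200 mm with a dark stage plate on top. Origin: centre of its underside on the bench; x to its rear (side of the back edge), y to its left (side of the end stop), z up. Stage surface 85 mm above the origin. The test piece is home with its origin at (0, 0, 85) mm in this frame, its length along y; half a turn does not matter.
- back_edge: Fixed straight aluminium edge on the stage plate, 106 mm long, 10 mm wide, 4 mm high. Its frame is the stage's, raised 85 mm. The face that the test piece's long side lies against is the plane x = +16 mm (from y = -58 to +48 mm); the piece lies on the -x side of it.
- end_stop: Fixed aluminium end stop, 4 mm high, square to the back edge and forming an L with it. Its frame is the stage's, raised 85 mm. The face that the test piece's short side comes up against is the plane y = +40 mm (x from -10 to +16 mm); the piece lies on the -y side of it.
- spring_arm (a joint): Angle of the sprung curved steel arm on its upright pivot at (-34, -88) mm in the stage frame. 0: at rest; grows as the nose is pushed in -x, away from the back edge; 0.12 when it bears on a seated piece; travel ends at 0.42. The spring drives it to 0 with 2 N at the nose at rest, 3 N on a seated piece, 5 N at full travel; nothing holds it open. Arm 5 to 10 mm, pivot post 17 mm above the stage.
- nose: Upright black roller at the end of the sprung arm, 10 mm in diameter, from the stage surface to 16 mm above it. Origin: its axis at the stage surface; at rest at (-13, -24) mm in the stage frame, so its face is at x = -8 mm. It swings with the arm 67 mm from the pivot, nearly along the stage's x.
- stage_plate: The dark stage plate with a flush glass window (66 x 34 mm) in its middle (fixed). Origin: centre of its upper surface, 85 mm above the stage's origin; axes as the stage's.
- test_piece: Green printed test piece: base plate 32 x 80 x 6 mm with one upright rib in its middle, an arch with a hole. The rib is 14 mm thick along x, 30 mm along y, its top 48 mm above the underside, solid from 24 mm up; grasp it across its 14 mm. Pins and a stair, 4 mm high, at the ends of the base. About 35 g. Origin: centre of the underside; y along the 80 mm, z up. It starts flat on the build plate.
- build_plate: The black sprung-steel build plate that the prints lie on, 220 x 220 x 3 mm, flat on the bench and fixed. Origin: centre of the underside; z up.
- gear_print: Bystander: green printed gear, 50 mm across, 8 mm thick with a hub 14 mm high, on the build plate. Origin: centre of the underside.
- bracket_print: Bystander: green printed angle bracket, 30 x 30 x 35 mm, on the build plate. Origin: centre of the foot's underside.
- tube_print: Bystander: green printed tube, 38 mm across, 28 mm high, on the build plate. Origin: centre of the underside.
- scraper: Bystander: scraper about 200 mm long, lying on the bench. Origin: under it, on the bench.
- cutters: Bystander: flush cutters with blue handles, about 110 mm long, lying on the bench. Origin: near their pivot, on the bench.
- calipers: Bystander: calipers about 200 mm long, lying on the bench. Origin: near the slider, on the bench.
- alcohol: Bystander: white bottle, 60 mm across, 150 mm high, standing on the bench. Origin: centre of the underside.
Things that resemble listed ones, but are neither listed nor needed, are in the scene too. Leave any black or blue look-alike of the test_piece alone.

How it is judged:
By the outcome, as a careful person would: the job done as asked, in the order asked, and still so for the second after the job is handed in, with the robot touching nothing.
It also fails if it takes over 51 s, if anything falls off the work surface, if the arm or the gripper's body presses on something with over 40 N, if the wrist force passes 120 N, or if a joint passes its speed limit or range.

## Robot

A 6-joint arm with a two-finger parallel gripper is mounted at the origin on the work surface. World frame = base frame: x ahead of the robot, y to its left, z up, the work surface at z = 0. Lengths are in mm, angles in rad, forces in N, time in s.
With the tool pointing down it reaches from about 350 to 875 mm from the base axis. Payload 4.2 kg.
Tool frame: the origin (TCP) lies at the very end of the fingers, on their centre line; the grasp point (between the pads) lies 19 mm behind it; z points along the fingers, y is the line along which they close (so a half turn about z gives the same grasp; the last joint's range is limited). The gripper opens to 85 mm and grips with 20 to 120 N. Pads are 22 mm wide; open, the fingers measure 114 mm over their backs; the gripper's body (76 mm by 85 mm) begins 54 mm behind the grasp point. The pads swing forward as they close: fully open they stand 13 mm farther back than shut.
Start: joints at [1.601, 0.385, 0.008, 0, -1.194, -0.259], TCP at [141.724, 608.698, 231.312] pointing down, gripper open.
Joint ranges: [-3.14, 3.14], [-1.21, 2.06], [-1.07, 1.41], [-3.16, 2.05], [-2.99, -0.16], [-3.1, 3.1]. Speed limits (rad/s): [2.79, 2.79, 3.14, 3.14, 3.14, 3.14].

## Interface

Orientations are given as a 3x3 rotation matrix whose columns are the frame's x, y, z axes.
In Python, from rig import sensors, capture, calibration, hand_in gives the robot as it stands.
- The arm moves only by the tool servo_tool, never from a script. Its arguments are lists of equal length, an entry for each row: "translation": the shift along the world's x, y, z in normalised numbers (1 is 500 mm), a list of three; "roll": the turn about the world's z in a scale on which 1.0 is 45 degrees; "gripper": the closure, from -1 (fully open) to 1 (shut). In form: {"translation": [[tx, ty, tz], ...], "roll": [roll, ...], "gripper": [gripper, ...]}. A call has exactly 5 rows; each row is the pose to reach, as a shift and turn from the pose commanded when the call began; what a row does not reach only later rows make up. A row lasts 1/12 s, in which the tool goes at most 41.7 mm and 7.16 degrees, less where a joint would pass 70% of its speed; a pose out of reach is approached as far as the arm can. A call with a gripper value outside its range is refused whole. The fingers move at their own pace and stop on an object; the grip force is fixed at half the most. Time passes only in rows, so rows that repeat a pose let the fingers close, or fill a call up. It gives the time, the measured TCP pose, the force, the opening and the grip force at its end, in the units of the state.
- sensors.get_state(): the state, without advancing time (a new reading comes with each control period).
- capture(name): name is "scene" or "top"; returns the picture (480x640x3 uint8, red, green, blue); there is no depth.
- calibration(name): a dict with "mtx" (3x3 intrinsics, pixels), "R" (3x3) and "t" (3): a world point X has camera coordinates R X + t. Camera axes: x right, y down, z forward; pixel columns grow to the right and rows downward; lengths in mm; the calibration is good to about 2 mm. A picture is of the moment at which its call begins. calibration takes no time and is no camera call.
- hand_in(): hands the job in; it is judged then, once.
The state is a dict: "clock": time; "joint_positions": joint angles; "joint_vel": joint speeds; "joint_efforts": joint torques, N m; "ee_pos": TCP position; "eef_rot": TCP orientation; "force": force on the tool from outside, world axes, zero at the start; "ft_torque": the same for the moment, N m; "gripper_width": finger opening in mm; "grasp_force": force on a finger pad.
Only numpy, scipy, OpenCV 4.12 (cv2) and the standard library are available. Lean on these libraries where they do the work, as an engineer would, in place of code of your own. Each camera call takes 0.05 s, during which the arm holds its last target. There are 200 camera calls.

## Working session

There is one attempt and no reset: what is moved stays moved. The work goes in short steps, Python scripts to look and compute and a tool call to move; the robot and the scene stay as the last step left them, time stands still between calls to the robot, and variables do not carry over. Pictures are saved under pics/ and viewed, at most 10 in all, crops included, and the job is handed in when it is done.

Besides the shell and the picture viewer there is one more tool, called after "Emit:" by a JSON object that holds its "name" and its "arguments", one argument or row to a line. servo_tool: Moves the arm, as the interface text tells. Its arguments: {"type":"object","properties":{"translation":{"type":"array","items":{"type":"array","items":{"type":"number"}}},"roll":{"type":"array","items":{"type":"number"}},"gripper":{"type":"array","items":{"type":"number"}}},"required":["translation","roll","gripper"]}

```bash
mkdir -p pics
cat > h.py <<'E'
import numpy as np,cv2
from rig import sensors,capture,calibration,hand_in
def ray(n,u,v,z):
    c=calibration(n);K=np.array(c["mtx"]);R=np.array(c["R"]);t=np.array(c["t"]).ravel()
    C=-R.T@t;d=R.T@np.linalg.solve(K,[u,v,1.]);return C+d*(z-C[2])/d[2]
def proj(n,X):
    c=calibration(n);p=np.array(c["mtx"])@(np.array(c["R"])@np.array(X,float)+np.array(c["t"]).ravel());return p[:2]/p[2]
def save(f,i): cv2.imwrite("pics/"+f,i[:,:,::-1])
E
python3 - <<'E'
from h import *
for n in("scene","top"):
    i=capture(n);save(n+"0.png",i);c=calibration(n);print(n,-np.array(c["R"]).T@np.array(c["t"]).ravel(),np.array(c["R"]).round(2).tolist(),c["mtx"])
s=sensors.get_state();print(s)
E
```

```text
scene [ 977.28489877 -465.90106737  697.92975092] [[0.67, 0.74, -0.01], [0.5, -0.46, -0.73], [-0.55, 0.49, -0.68]] [[481.42617199   0.         321.0788259 ]
 [  0.         481.42617199 234.84409921]
 [  0.           0.           1.        ]]
top [ 303.59106661  -34.87946845 1232.50213043] [[-0.01, -1.0, -0.01], [-0.98, 0.01, -0.18], [0.18, 0.01, -0.98]] [[561.7732552    0.         326.24243634]
 [  0.         561.7732552  229.16695494]
 [  0.           0.           1.        ]]
{'clock': 0.1, 'joint_positions': array([ 1.60063163e+00,  3.85488571e-01,  6.75221379e-03, -4.29932471e-04,
       -1.19402478e+00, -2.58638510e-01]), 'joint_vel': array([-0.0013452 , -0.00196212,  0.0028917 ,  0.00059586,  0.00084747,
        0.00019956]), 'joint_efforts': array([-1.10617275e-03, -3.93316877e+01,  1.88929421e+01,  4.19798389e+00,
       -2.63148715e-03,  1.81421832e-06]), 'ee_pos': array([141.60080319, 608.20168562, 230.32233731]), 'eef_rot': array([[ 9.73902580e-01, -2.26966185e-01, -3.40986788e-04],
       [-2.26966411e-01, -9.73900582e-01, -1.97583215e-03],
       [ 1.16359855e-04,  2.00166058e-03, -9.99997990e-01]]), 'force': array([-0.77519485, -0.54463142,  0.07905023]), 'ft_torque': array([-0.03327381,  0.00725338, -0.01369292]), 'grasp_force': 0.0, 'gripper_width': 85.69262638271876}
```

View pics/scene0.png

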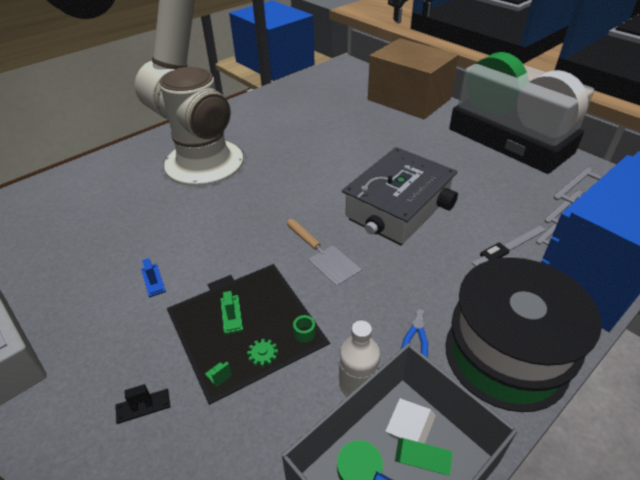

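View pics/top0.png

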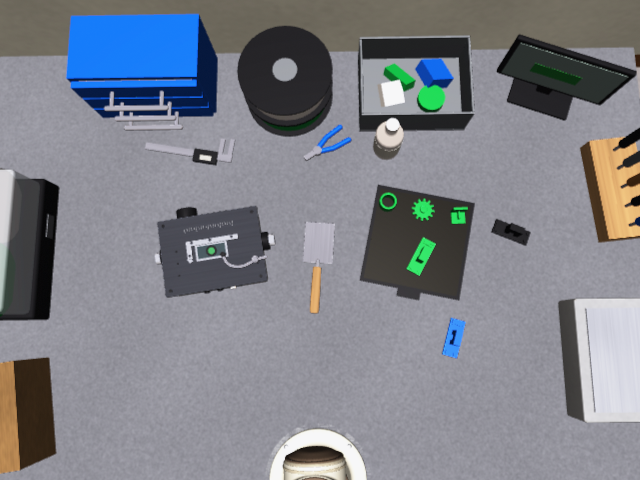

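Run:
```python
from h import *
i=cv2.imread("pics/top0.png")[:,:,::-1].copy()
hsv=cv2.cvtColor(i,cv2.COLOR_RGB2HSV)
def quad(n,m,z,roi):
    u0,v0,u1,v1=roi;mm=np.zeros_like(m);mm[v0:v1,u0:u1]=m[v0:v1,u0:u1]
    cs,_=cv2.findContours(mm,cv2.RETR_EXTERNAL,cv2.CHAIN_APPROX_NONE);c=max(cs,key=cv2.contourArea)[:,0]
    P=np.array([ray(n,u,v,z)[:2] for u,v in c],np.float32);r=cv2.minAreaRect(P);print(n,roi,r,cv2.boxPoints(r).round().tolist())
g=cv2.inRange(hsv,(45,120,60),(80,255,255))
quad("top",g,9,(400,230,445,285))
for z in(85,):
  d=cv2.inRange(hsv,(0,0,0),(180,110,88))
  d=cv2.morphologyEx(d,cv2.MORPH_OPEN,np.ones((17,17),np.uint8))
  quad("top",d,z,(150,195,275,305))
s=cv2.imread("pics/scene0.png")[:,:,::-1].copy();hs=cv2.cvtColor(s,cv2.COLOR_RGB2HSV)
quad("scene",cv2.inRange(hs,(45,120,60),(80,255,255)),9,(205,285,250,340))
A=cv2.resize(i[195:305,150:280],None,fx=4,fy=4,interpolation=cv2.INTER_CUBIC)
B=cv2.resize(i[225:295,395:450],None,fx=4,fy=4,interpolation=cv2.INTER_CUBIC)
C=np.zeros((440,780,3),np.uint8);C[:,:520]=A;C[:280,540:760]=B
save("crop1.png",C)
A=cv2.resize(s[140:250,335:465],None,fx=4,fy=4,interpolation=cv2.INTER_CUBIC)
B=cv2.resize(s[280:350,200:255],None,fx=4,fy=4,interpolation=cv2.INTER_CUBIC)
C=np.zeros((440,780,3),np.uint8);C[:,:520]=A;C[:280,540:760]=B
save("crop2.png",C)
```

```text
top (400, 230, 445, 285) ((459.84832763671875, -229.7241973876953), (33.59346389770508, 82.39913940429688), 60.764957427978516) [[416.0, -224.0], [488.0, -265.0], [504.0, -235.0], [432.0, -195.0]]
top (150, 195, 275, 305) ((461.19775390625, 229.66404724121094), (153.33641052246094, 176.4882049560547), 6.3806657791137695) [[375.0, 309.0], [395.0, 133.0], [547.0, 150.0], [528.0, 326.0]]
scene (205, 285, 250, 340) ((455.19537353515625, -227.43984985351562), (33.882652282714844, 97.388916015625), 60.901668548583984) [[404.0, -219.0], [490.0, -266.0], [506.0, -236.0], [421.0, -189.0]]
```

View pics/crop1.png

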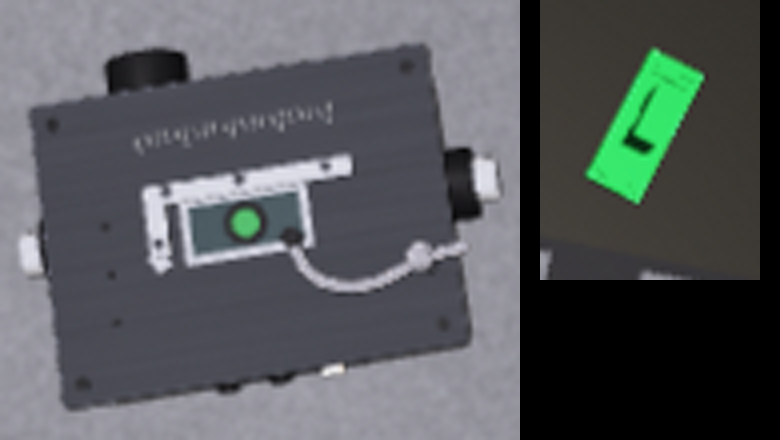

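View pics/crop2.png

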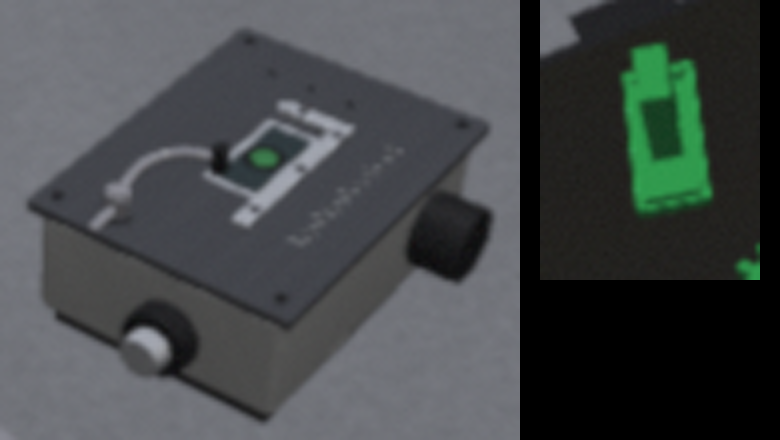

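Candidates: green arch-rib piece top (421,256)/scene (232,312) — chosen, and the crop shows its rib, pins and stair. Blue look-alike is at top (454,338), black at top (511,231), and a green block in the bin at (400,77). In the stage crop the L of back edge and end stop is at top (188–237,236–262), the nose at (222,254) and the pivot at (255,259).

Run:
```python
from h import *
def fit(n,px,z,loc):
    W=np.array([ray(n,u,v,z)[:2] for u,v in px]);L=np.array(loc,float)
    w=W-W.mean(0);l=L-L.mean(0)
    a=np.arctan2((l[:,0]*w[:,1]-l[:,1]*w[:,0]).sum(),(l*w).sum());c,s=np.cos(a),np.sin(a);R=np.array([[c,-s],[s,c]])
    t=W.mean(0)-R@L.mean(0);print(n,z,"yaw",np.degrees(a).round(2),"origin",t.round(1),"res",(W-(L@R.T+t)).round(1).tolist());return t,a
T=lambda x,y:(150+x/4-.4,195+y/4-.4); S=lambda x,y:(335+x/4-.4,140+y/4-.4)
print("plate sides",[np.linalg.norm(ray("top",*T(*a),85)-ray("top",*T(*b),85)).round(1) for a,b in(((32,107),(428,44)),((428,44),(470,342)))])
c=[(75,100),(75,-100),(-75,-100),(-75,100)]
fit("top",[T(32,107),T(428,44),T(470,342),T(68,408)],85,c)
fit("scene",[S(488,128),S(288,326),S(30,207),S(245,30)],85,c)
# white L mask, z=89
for n,f,off,roi in(("top","top0.png",0,(184,230,240,264)),("scene","scene0.png",0,(392,163,426,199))):
    i=cv2.imread("pics/"+f);u0,v0,u1,v1=roi
    hs=cv2.cvtColor(i,cv2.COLOR_BGR2HSV);m=((hs[...,2]>150)&(hs[...,1]<60)).astype(np.uint8)
    k=np.zeros_like(m);k[v0:v1,u0:u1]=m[v0:v1,u0:u1];cs,_=cv2.findContours(k,0,1)
    c_=max(cs,key=cv2.contourArea)[:,0];P=np.array([ray(n,u,v,89)[:2] for u,v in c_],np.float32);h=cv2.convexHull(P)
    print(n,cv2.minAreaRect(P),P.shape)
# piece edges
i=cv2.imread("pics/top0.png");hs=cv2.cvtColor(i,cv2.COLOR_BGR2HSV)
for z in(9,): 
  B=lambda x,y:(395+(x-540)/4-.4,225+y/4-.4)
  fit("top",[B(655,48),B(704,74),B(639,204),B(586,177)],z,[(16,40),(16,-40),(-16,-40),(-16,40)][0:0] or [(-16,40),(16,40),(16,-40),(-16,-40)][::1] and [(16,40),(-16,40),(-16,-40),(16,-40)][::1] and [(40,16),(40,-16),(-40,-16),(-40,16)])
  D=lambda x,y:(200+(x-540)/4-.4,280+y/4-.4)
  P=[ray("scene",*D(640,212),3),ray("scene",*D(711,199),3)];print("scene near end",P, "mid",(P[0]+P[1])/2)
```

```text
plate sides [np.float64(208.8), np.float64(157.9)]
top 85 yaw 8.75 origin [465.8 212.3] res [[3.6, 5.2], [4.4, -3.6], [-3.4, -4.3], [-4.6, 2.8]]
scene 85 yaw 9.12 origin [470.1 210.1] res [[2.4, 3.3], [3.4, -3.5], [-1.1, -5.1], [-4.7, 5.3]]
top ((470.7904052734375, 211.15176391601562), (44.43268966674805, 108.62376403808594), 8.61812973022461) (253, 2)
scene ((490.23187255859375, 196.02664184570312), (8.867757797241211, 36.65327835083008), 8.369325637817383) (24, 2)
top 9 yaw -28.96 origin [ 459.5 -230.6] res [[0.1, -1.2], [0.9, 0.5], [-0.3, 0.2], [-0.7, 0.5]]
scene near end [array([ 484.47306068, -260.9325328 ,    3.        ]), array([ 499.95693173, -234.03515758,    3.        ])] mid [ 492.21499621 -247.48384519    3.        ]
```

The manual's scale: shifts go in shares of 500 mm and turns go in shares of 45 degrees. Converting my numbers, 155 mm / 500 = 0.31, -125 mm / 500 = -0.25, -16.2 degrees / 45 = -0.36.

Emit:
{"name": "servo_tool", "arguments": {
  "translation": [
    [0.062,-0.05,0],
    [0.124,-0.1,0],
    [0.186,-0.15,0],
    [0.248,-0.2,0],
    [0.31,-0.25,0]
  ],
  "roll": [-0.0667,-0.1333,-0.2,-0.2667,-0.36],
  "gripper": [-1,-1,-1,-1,-1]
}}

```text
clock: 0.52
ee_pos: [297.6, 482.1, 230.9]
eef_rot: [[0.871, -0.491, -0.0], [-0.491, -0.871, -0.001], [0.0, 0.001, -1.0]]
force: [0.5, 0.3, 0.9]
gripper_width: 85.5
grasp_force: 0.0
```

To row units: -145 mm / 500 = -0.29, -116 mm / 500 = -0.232.

Emit:
{"name": "servo_tool", "arguments": {
  "translation": [
    [0.058,-0.058,0],
    [0.116,-0.116,0],
    [0.174,-0.174,0],
    [0.232,-0.232,0],
    [0.29,-0.29,0]
  ],
  "roll": [0,0,0,0,0],
  "gripper": [-1,-1,-1,-1,-1]
}}

```text
clock: 0.93
ee_pos: [442.6, 336.9, 231.1]
eef_rot: [[0.872, -0.489, -0.0], [-0.489, -0.872, -0.0], [-0.0, 0.001, -1.0]]
force: [0.2, -0.3, 1.0]
gripper_width: 85.0
grasp_force: 0.0
```

To row units: -205 mm / 500 = -0.41, -164 mm / 500 = -0.328.

Emit:
{"name": "servo_tool", "arguments": {
  "translation": [
    [0.004,-0.082,0],
    [0.008,-0.164,0],
    [0.012,-0.246,0],
    [0.016,-0.328,0],
    [0.02,-0.41,0]
  ],
  "roll": [0,0,0,0,0],
  "gripper": [-1,-1,-1,-1,-1]
}}

```text
clock: 1.35
ee_pos: [451.1, 131.6, 231.0]
eef_rot: [[0.872, -0.489, -0.001], [-0.489, -0.872, -0.0], [-0.0, 0.001, -1.0]]
force: [0.8, 0.5, 0.0]
gripper_width: 85.4
grasp_force: 0.0
```

To row units: -205 mm / 500 = -0.41, -164 mm / 500 = -0.328.

Emit:
{"name": "servo_tool", "arguments": {
  "translation": [
    [0.002,-0.082,0],
    [0.004,-0.164,0],
    [0.006,-0.246,0],
    [0.008,-0.328,0],
    [0.01,-0.41,0]
  ],
  "roll": [0,0,0,0,0],
  "gripper": [-1,-1,-1,-1,-1]
}}

```text
clock: 1.77
ee_pos: [456.0, -73.2, 231.3]
eef_rot: [[0.872, -0.489, -0.0], [-0.489, -0.872, 0.0], [-0.0, -0.0, -1.0]]
force: [0.3, -0.6, 0.5]
gripper_width: 85.5
grasp_force: 0.0
```

To row units: -158.2 mm / 500 = -0.3164, 2.3 mm / 500 = 0.0046.

Emit:
{"name": "servo_tool", "arguments": {
  "translation": [
    [0.001,-0.064,-0.044],
    [0.002,-0.128,-0.088],
    [0.003,-0.192,-0.132],
    [0.004,-0.256,-0.176],
    [0.0046,-0.3164,-0.2226]
  ],
  "roll": [0,0,0,0,0],
  "gripper": [-1,-1,-1,-1,-1]
}}

```text
clock: 2.18
ee_pos: [458.7, -231.3, 119.1]
eef_rot: [[0.872, -0.49, 0.0], [-0.49, -0.872, -0.0], [0.0, -0.0, -1.0]]
force: [1.0, 0.3, -0.9]
gripper_width: 85.6
grasp_force: 0.0
```

To row units: -60 mm / 500 = -0.12, -40 mm / 500 = -0.08.

Emit:
{"name": "servo_tool", "arguments": {
  "translation": [
    [0,0,-0.04],
    [0,0,-0.08],
    [0,0,-0.12],
    [0,0,-0.12],
    [0,0,-0.12]
  ],
  "roll": [0,0,0,0,0],
  "gripper": [-0.5,-0.3,-0.3,-0.3,-0.3]
}}

```text
clock: 2.6
ee_pos: [458.3, -229.5, 59.2]
eef_rot: [[0.872, -0.49, -0.003], [-0.49, -0.872, 0.0], [-0.003, 0.001, -1.0]]
force: [1.0, 0.5, 0.2]
gripper_width: 55.4
grasp_force: 0.0
```

Run:
```python
from h import *
a=capture("top");b=capture("scene");s=sensors.get_state();print(s["ee_pos"],s["gripper_width"])
p=[int(x) for x in proj("top",[459,-229,50])];q=[int(x) for x in proj("scene",[459,-229,40])]
A=cv2.resize(a[p[1]-50:p[1]+50,p[0]-50:p[0]+50],(400,400),interpolation=2);B=cv2.resize(b[q[1]-50:q[1]+50,q[0]-50:q[0]+50],(400,400),interpolation=2)
save("g1.png",np.hstack([A,B]))
```

```text
[ 459.90150399 -229.59410745   61.04283749] 55.495999558551304
```

View pics/g1.png

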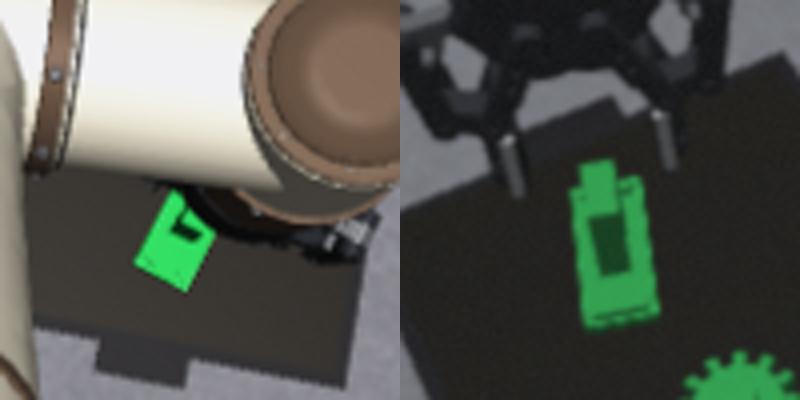

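The fingers straddle the rib: tips at crop (517,190) and (672,168), rib top at (597,165). I'll descend and close.

To row units: -37 mm / 500 = -0.074, -24 mm / 500 = -0.048.

Emit:
{"name": "servo_tool", "arguments": {
  "translation": [
    [0,0,-0.024],
    [0,0,-0.048],
    [0,0,-0.074],
    [0,0,-0.074],
    [0,0,-0.074]
  ],
  "roll": [0,0,0,0,0],
  "gripper": [-0.3,-0.3,-0.3,-0.3,0]
}}

```text
clock: 3.12
ee_pos: [459.6, -229.5, 24.0]
eef_rot: [[0.872, -0.489, 0.001], [-0.489, -0.872, -0.0], [0.001, -0.0, -1.0]]
force: [0.3, -0.1, -0.1]
gripper_width: 45.1
grasp_force: 0.0
```

Emit:
{"name": "servo_tool", "arguments": {
  "translation": [
    [0,0,0],
    [0,0,0],
    [0,0,0],
    [0,0,0],
    [0,0,0]
  ],
  "roll": [0,0,0,0,0],
  "gripper": [0.2,0.4,0.6,0.8,1]
}}

```text
clock: 3.53
ee_pos: [459.8, -229.7, 24.0]
eef_rot: [[0.872, -0.489, 0.002], [-0.489, -0.872, -0.001], [0.002, -0.0, -1.0]]
force: [0.4, 0.5, 6.2]
gripper_width: 13.1
grasp_force: 59.3
```

Emit:
{"name": "servo_tool", "arguments": {
  "translation": [
    [0,0,0],
    [0,0,0],
    [0,0,0],
    [0,0,0],
    [0,0,0]
  ],
  "roll": [0,0,0,0,0],
  "gripper": [1,1,1,1,1]
}}

```text
clock: 3.95
ee_pos: [459.8, -229.7, 24.0]
eef_rot: [[0.872, -0.489, 0.002], [-0.489, -0.872, -0.001], [0.002, -0.0, -1.0]]
force: [-0.8, 0.8, 6.2]
gripper_width: 13.0
grasp_force: 59.3
```

To row units: 120 mm / 500 = 0.24, 85 mm / 500 = 0.17.

Emit:
{"name": "servo_tool", "arguments": {
  "translation": [
    [0,0,0.01],
    [0,0,0.04],
    [0,0,0.1],
    [0,0,0.17],
    [0,0,0.24]
  ],
  "roll": [0,0,0,0,0],
  "gripper": [1,1,1,1,1]
}}

```text
clock: 4.37
ee_pos: [458.0, -229.3, 143.8]
eef_rot: [[0.872, -0.49, -0.003], [-0.49, -0.872, 0.001], [-0.002, 0.001, -1.0]]
force: [0.6, 0.0, -0.7]
gripper_width: 13.0
grasp_force: 58.5
```

To row units: 165 mm / 500 = 0.33, 130 mm / 500 = 0.26, -30 degrees / 45 = -0.6667.

Emit:
{"name": "servo_tool", "arguments": {
  "translation": [
    [0,0.05,0.03],
    [0,0.12,0.06],
    [0,0.19,0.09],
    [0,0.26,0.11],
    [0,0.33,0.11]
  ],
  "roll": [-0.1333,-0.2667,-0.4,-0.5333,-0.6667],
  "gripper": [1,1,1,1,1]
}}

```text
clock: 4.78
ee_pos: [459.8, -63.1, 200.5]
eef_rot: [[0.506, -0.863, 0.005], [-0.863, -0.506, 0.001], [0.002, -0.005, -1.0]]
force: [0.7, 0.6, -0.4]
gripper_width: 13.1
grasp_force: 58.6
```

To row units: 140 mm / 500 = 0.28, 130 mm / 500 = 0.26, -21.9 degrees / 45 = -0.4867.

Emit:
{"name": "servo_tool", "arguments": {
  "translation": [
    [0,0.07,0],
    [0,0.14,0],
    [0,0.21,0],
    [0,0.26,0],
    [0,0.28,0]
  ],
  "roll": [-0.1333,-0.2667,-0.4,-0.4867,-0.4867],
  "gripper": [1,1,1,1,1]
}}

```text
clock: 5.2
ee_pos: [458.8, 78.1, 198.1]
eef_rot: [[0.154, -0.988, 0.0], [-0.988, -0.154, 0.0], [-0.0, -0.0, -1.0]]
force: [0.9, 0.1, -1.3]
gripper_width: 12.9
grasp_force: 58.5
```

Run:
```python
from h import *
a=capture("top");b=capture("scene");s=sensors.get_state();print(s["ee_pos"],s["gripper_width"],s["force"],s["eef_rot"].round(3).tolist(),s["joint_positions"])
q=[int(x) for x in proj("scene",s["ee_pos"])]
q[0]=max(70,q[0]);q[1]=max(60,q[1])
A=cv2.resize(a[180:320,140:340],(560,392),interpolation=2);B=cv2.resize(b[q[1]-35:q[1]+35,q[0]-30:q[0]+30],(240,280),interpolation=2)
C=np.zeros((392,800,3),np.uint8);C[:,:560]=A;C[:280,560:]=B
save("g2.png",C);print(q)
```

```text
[458.76204881  76.72229389 197.92064904] 13.100975672253059 [-0.57232987 -1.12491117 -0.63332251] [[0.157, -0.988, -0.0], [-0.988, -0.157, -0.0], [0.0, 0.0, -1.0]] [ 5.16298167e-01  1.41574214e-01 -4.18839633e-01 -1.87646781e-04
 -1.01083003e+00 -3.58752761e-01]
[354, 158]
```

View pics/g2.png

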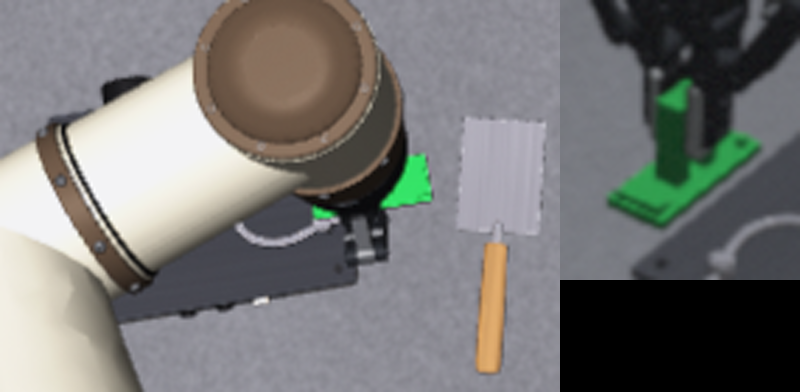

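Run:
```python
from h import *
T=lambda x,y:(150+x/4-.4,195+y/4-.4); S=lambda x,y:(335+x/4-.4,140+y/4-.4)
a=np.radians(8.9);R=np.array([[np.cos(a),-np.sin(a)],[np.sin(a),np.cos(a)]])
def chk(n,p,z,l,name): 
    w=ray(n,*p,z)[:2];print(n,name,"stage xy err if origin(467.5,211.3):",(R.T@(w-[467.5,211.3])-l).round(1))
chk("top",T(352,154),89,(26,-58),"be rear right");chk("top",T(143,187),89,(26,48),"L corner");chk("top",T(353,176),89,(16,-58),"be front right")
chk("top",T(291,232),101,(-13,-24),"nose");chk("top",T(420,253),102,(-34,-88),"post");chk("top",T(246,222),85,(0,0),"green dot")
chk("scene",S(355,126),89,(26,48),"L corner");chk("scene",S(250,228),89,(26,-58),"be rear right");chk("scene",S(232,214),89,(16,-58),"be front right")
chk("scene",S(221,146),101,(-13,-24),"nose");chk("scene",S(118,184),102,(-34,-88),"post");chk("scene",S(264,158),85,(0,0),"dot")
for l in [(12,-8),(0,-8),(-6,-8),(0,0)]: print(l,(R@l+[467.5,211.3]).round(1))
```

```text
top be rear right stage xy err if origin(467.5,211.3): [-1.1  1.4]
top L corner stage xy err if origin(467.5,211.3): [-0.3  4.4]
top be front right stage xy err if origin(467.5,211.3): [-2.6  2.5]
top nose stage xy err if origin(467.5,211.3): [0.8 1.9]
top post stage xy err if origin(467.5,211.3): [0.2 2.5]
top green dot stage xy err if origin(467.5,211.3): [-0.5  3. ]
scene L corner stage xy err if origin(467.5,211.3): [-1.4  5.9]
scene be rear right stage xy err if origin(467.5,211.3): [1.7 1.6]
scene be front right stage xy err if origin(467.5,211.3): [-1.8  5.8]
scene nose stage xy err if origin(467.5,211.3): [-1.2  3.5]
scene post stage xy err if origin(467.5,211.3): [-3.   6.4]
scene dot stage xy err if origin(467.5,211.3): [-1.2  3.9]
(12, -8) [480.6 205.3]
(0, -8) [468.7 203.4]
(-6, -8) [462.8 202.5]
(0, 0) [467.5 211.3]
```

To row units: 130.5 mm / 500 = 0.261, 122 mm / 500 = 0.244.

Emit:
{"name": "servo_tool", "arguments": {
  "translation": [
    [0.01,0.064,0],
    [0.02,0.128,0],
    [0.03,0.192,0],
    [0.042,0.244,0],
    [0.042,0.261,0]
  ],
  "roll": [0,0,0,0,0],
  "gripper": [1,1,1,1,1]
}}

```text
clock: 5.72
ee_pos: [481.2, 207.7, 197.7]
eef_rot: [[0.155, -0.988, 0.001], [-0.988, -0.155, 0.0], [-0.0, -0.001, -1.0]]
force: [0.8, -0.5, -0.1]
gripper_width: 12.7
grasp_force: 58.6
```

To row units: -66 mm / 500 = -0.132, -63 mm / 500 = -0.126.

Emit:
{"name": "servo_tool", "arguments": {
  "translation": [
    [0,0,-0.04],
    [0,0,-0.08],
    [0,0,-0.11],
    [0,0,-0.126],
    [0,0,-0.132]
  ],
  "roll": [0,0,0,0,0],
  "gripper": [1,1,1,1,1]
}}

```text
clock: 6.13
ee_pos: [479.3, 204.2, 130.6]
eef_rot: [[0.152, -0.988, -0.003], [-0.988, -0.152, -0.002], [0.002, 0.003, -1.0]]
force: [0.1, -0.1, -0.8]
gripper_width: 13.1
grasp_force: 58.6
```

Run:
```python
from h import *
b=capture("scene");s=sensors.get_state();print(s["ee_pos"],s["force"])
save("g3.png",cv2.resize(b[145:235,340:460],(800,600),interpolation=2))
```

```text
[479.65129641 204.58495691 130.97697204] [ 0.67541342 -0.32863281 -0.50514138]
```

View pics/g3.png

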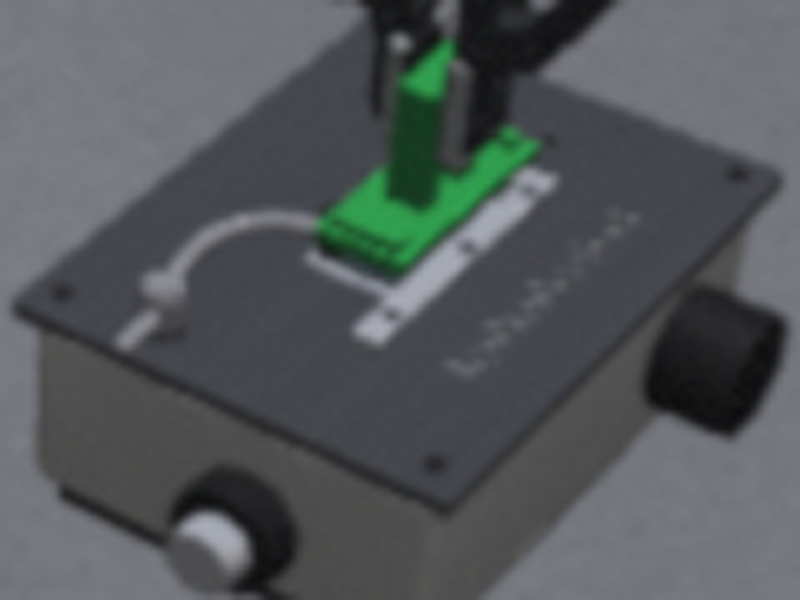

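Run:
```python
from h import *
G=lambda x,y:(340+x/6.667-.4,145+y/6.667-.4)
a=np.radians(8.9);R=np.array([[np.cos(a),-np.sin(a)],[np.sin(a),np.cos(a)]]);t=np.array([466.4,214.])
loc=lambda p,z:(R.T@(ray("scene",*G(*p),z)[:2]-t)).round(1)
print("tool",(R.T@(np.array([480,206])-t)).round(1))
print("piece near right(+16,-40)",loc((400,273),110),loc((402,256),116),"near left(-16,-40)",loc((318,226),116),"far right(16,40)",loc((542,148),116))
print("edge rear right(26,-58)",loc((378,335),89),"front right(16,-58)",loc((354,326),89),"rear left(26,48)",loc((558,180),89),"front near(16,?)",loc((405,285),89))
```

```text
tool [ 12.2 -10. ]
piece near right(+16,-40) [ 25.8 -49.5] [ 25.6 -49.1] near left(-16,-40) [ -2.7 -51.7] far right(16,40) [30.  25.9]
edge rear right(26,-58) [ 24.  -55.3] front right(16,-58) [ 15.7 -56.1] rear left(26,48) [26.1 49.4] front near(16,?) [ 17.  -28.8]
```

The piece hangs level over the stage at crop (320–540,130–275), above the back edge (355–558,175–340). Its left side is inboard of the nose. Next I lower it beside the nose, still above the back edge.

To row units: -19.5 mm / 500 = -0.039, -17 mm / 500 = -0.034.

Emit:
{"name": "servo_tool", "arguments": {
  "translation": [
    [0,0,-0.01],
    [0,0,-0.02],
    [0,0,-0.028],
    [0,0,-0.034],
    [0,0,-0.039]
  ],
  "roll": [0,0,0,0,0],
  "gripper": [1,1,1,1,1]
}}

```text
clock: 6.6
ee_pos: [480.0, 206.0, 112.3]
eef_rot: [[0.153, -0.988, 0.0], [-0.988, -0.153, 0.0], [-0.0, -0.0, -1.0]]
force: [-0.2, -0.4, -0.6]
gripper_width: 13.2
grasp_force: 58.6
```

To row units: -5 mm / 500 = -0.01, -4 mm / 500 = -0.008.

Emit:
{"name": "servo_tool", "arguments": {
  "translation": [
    [-0.002,-0.0004,0],
    [-0.004,-0.0006,0],
    [-0.006,-0.001,0],
    [-0.008,-0.0012,0],
    [-0.01,-0.0016,0]
  ],
  "roll": [0,0,0,0,0],
  "gripper": [1,1,1,1,1]
}}

```text
clock: 7.02
ee_pos: [475.1, 205.4, 112.8]
eef_rot: [[0.153, -0.988, 0.001], [-0.988, -0.153, 0.001], [-0.0, -0.001, -1.0]]
force: [0.6, -0.1, 0.2]
gripper_width: 13.2
grasp_force: 58.6
```

Emit:
{"name": "servo_tool", "arguments": {
  "translation": [
    [-0.002,-0.0004,0],
    [-0.004,-0.0006,0],
    [-0.006,-0.001,0],
    [-0.008,-0.0012,0],
    [-0.01,-0.0016,0]
  ],
  "roll": [0,0,0,0,0],
  "gripper": [1,1,1,1,1]
}}

```text
clock: 7.43
ee_pos: [471.0, 205.4, 113.1]
eef_rot: [[0.153, -0.988, 0.003], [-0.988, -0.153, 0.002], [-0.002, -0.003, -1.0]]
force: [2.9, 2.1, 0.3]
gripper_width: 12.9
grasp_force: 58.6
```

To row units: -5 mm / 500 = -0.01, -4 mm / 500 = -0.008.

Emit:
{"name": "servo_tool", "arguments": {
  "translation": [
    [-0.002,-0.0004,0],
    [-0.004,-0.0006,0],
    [-0.006,-0.001,0],
    [-0.008,-0.0012,0],
    [-0.01,-0.0016,0]
  ],
  "roll": [0,0,0,0,0],
  "gripper": [1,1,1,1,1]
}}

```text
clock: 7.85
ee_pos: [465.3, 203.8, 112.7]
eef_rot: [[0.153, -0.988, 0.001], [-0.988, -0.153, 0.001], [-0.0, -0.001, -1.0]]
force: [3.6, 2.4, -0.1]
gripper_width: 13.1
grasp_force: 58.6
```

Emit:
{"name": "servo_tool", "arguments": {
  "translation": [
    [-0.002,-0.0004,0],
    [-0.003,-0.0004,0],
    [-0.003,-0.0004,-0.002],
    [-0.003,-0.0004,-0.004],
    [-0.003,-0.0004,-0.006]
  ],
  "roll": [0,0,0,0,0],
  "gripper": [1,1,1,1,1]
}}

```text
clock: 8.27
ee_pos: [463.5, 203.1, 109.6]
eef_rot: [[0.153, -0.988, -0.0], [-0.988, -0.153, -0.001], [0.001, 0.0, -1.0]]
force: [3.0, 1.6, 1.6]
gripper_width: 13.2
grasp_force: 58.8
```

To row units: -2 mm / 500 = -0.004, -1.5 mm / 500 = -0.003.

Emit:
{"name": "servo_tool", "arguments": {
  "translation": [
    [0,0,-0.001],
    [0,0,-0.002],
    [0,0,-0.003],
    [0,0,-0.004],
    [0,0,-0.004]
  ],
  "roll": [0,0,0,0,0],
  "gripper": [1,1,1,1,1]
}}

```text
clock: 8.68
ee_pos: [463.3, 203.0, 107.3]
eef_rot: [[0.153, -0.988, -0.001], [-0.988, -0.153, -0.001], [0.001, 0.001, -1.0]]
force: [3.7, -0.1, 1.0]
gripper_width: 12.9
grasp_force: 58.9
```

To row units: -1.1 mm / 500 = -0.0022, -0.9 mm / 500 = -0.0018.

Emit:
{"name": "servo_tool", "arguments": {
  "translation": [
    [0,0,-0.0006],
    [0,0,-0.0012],
    [0,0,-0.0018],
    [0,0,-0.0022],
    [0,0,-0.0022]
  ],
  "roll": [0,0,0,0,0],
  "gripper": [1,1,1,1,1]
}}

```text
clock: 9.1
ee_pos: [463.3, 203.2, 106.2]
eef_rot: [[0.153, -0.988, -0.001], [-0.988, -0.153, -0.0], [0.0, 0.001, -1.0]]
force: [3.4, -0.3, 0.9]
gripper_width: 13.0
grasp_force: 58.9
```

To row units: -0.4 mm / 500 = -0.0008, -0.3 mm / 500 = -0.0006.

Emit:
{"name": "servo_tool", "arguments": {
  "translation": [
    [0,0,-0.0004],
    [0,0,-0.0006],
    [0,0,-0.0008],
    [0,0,-0.0008],
    [0,0,-0.0008]
  ],
  "roll": [0,0,0,0,0],
  "gripper": [1,1,1,1,1]
}}

```text
clock: 9.52
ee_pos: [463.4, 203.2, 106.1]
eef_rot: [[0.153, -0.988, -0.0], [-0.988, -0.153, -0.0], [0.0, 0.0, -1.0]]
force: [3.1, -0.8, 2.5]
gripper_width: 12.9
grasp_force: 58.9
```

To row units: -0.3 mm / 500 = -0.0006, -0.2 mm / 500 = -0.0004.

Emit:
{"name": "servo_tool", "arguments": {
  "translation": [
    [0,0,-0.0004],
    [0,0,-0.0006],
    [0,0,-0.0006],
    [0,0,-0.0006],
    [0,0,-0.0006]
  ],
  "roll": [0,0,0,0,0],
  "gripper": [1,1,1,1,1]
}}

```text
clock: 9.93
ee_pos: [463.4, 203.2, 106.0]
eef_rot: [[0.153, -0.988, -0.0], [-0.988, -0.153, -0.0], [0.0, 0.0, -1.0]]
force: [1.0, -0.8, 5.3]
gripper_width: 12.9
grasp_force: 59.4
```

To row units: 2 mm / 500 = 0.004, 1.5 mm / 500 = 0.003.

Emit:
{"name": "servo_tool", "arguments": {
  "translation": [
    [0,0,0.0004],
    [0.001,0.0002,0.0004],
    [0.002,0.0003,0.0004],
    [0.003,0.0005,0.0004],
    [0.004,0.0006,0.0004]
  ],
  "roll": [0,0,0,0,0],
  "gripper": [1,1,1,1,1]
}}

```text
clock: 10.35
ee_pos: [464.6, 203.2, 106.1]
eef_rot: [[0.153, -0.988, -0.002], [-0.988, -0.153, -0.001], [0.001, 0.002, -1.0]]
force: [-0.8, -1.7, 7.0]
gripper_width: 12.7
grasp_force: 59.7
```

Emit:
{"name": "servo_tool", "arguments": {
  "translation": [
    [0.0006,0.0001,0],
    [0.0012,0.0002,0],
    [0.0018,0.0003,0],
    [0.0024,0.0004,0],
    [0.0024,0.0004,0]
  ],
  "roll": [0,0,0,0,0],
  "gripper": [1,1,1,1,1]
}}

```text
clock: 10.77
ee_pos: [465.5, 203.2, 106.0]
eef_rot: [[0.153, -0.988, -0.003], [-0.988, -0.153, -0.001], [0.001, 0.003, -1.0]]
force: [-1.4, -0.5, 7.1]
gripper_width: 12.8
grasp_force: 59.8
```

Emit:
{"name": "servo_tool", "arguments": {
  "translation": [
    [0,0,0.0004],
    [0,0,0.0008],
    [0,0,0.001],
    [0,0,0.001],
    [0,0,0.001]
  ],
  "roll": [0,0,0,0,0],
  "gripper": [1,1,1,1,1]
}}

```text
clock: 11.18
ee_pos: [466.5, 203.6, 106.0]
eef_rot: [[0.153, -0.988, -0.001], [-0.988, -0.153, -0.0], [0.0, 0.001, -1.0]]
force: [2.7, -1.6, 0.7]
gripper_width: 13.2
grasp_force: 59.1
```

To row units: 1 mm / 500 = 0.002, 0.25 mm / 500 = 0.0005.

Emit:
{"name": "servo_tool", "arguments": {
  "translation": [
    [0.0005,0.0001,0],
    [0.001,0.0002,0],
    [0.0015,0.0002,0],
    [0.002,0.0003,0],
    [0.002,0.0003,0]
  ],
  "roll": [0,0,0,0,0],
  "gripper": [1,1,1,1,1]
}}

```text
clock: 11.6
ee_pos: [467.4, 204.0, 106.1]
eef_rot: [[0.153, -0.988, -0.001], [-0.988, -0.153, -0.0], [0.0, 0.001, -1.0]]
force: [2.0, -0.4, -1.0]
gripper_width: 12.9
grasp_force: 58.7
```

To row units: 0.5 mm / 500 = 0.001, 0.25 mm / 500 = 0.0005.

Emit:
{"name": "servo_tool", "arguments": {
  "translation": [
    [0.0005,0.0001,0],
    [0.001,0.0002,0],
    [0.001,0.0002,0],
    [0.001,0.0002,0],
    [0.001,0.0002,0]
  ],
  "roll": [0,0,0,0,0],
  "gripper": [1,1,1,1,1]
}}

```text
clock: 12.02
ee_pos: [467.5, 204.0, 106.1]
eef_rot: [[0.153, -0.988, -0.002], [-0.988, -0.153, -0.0], [0.0, 0.002, -1.0]]
force: [-3.0, 0.9, -0.2]
gripper_width: 13.1
grasp_force: 58.8
```

To row units: 3 mm / 500 = 0.006, 2.3 mm / 500 = 0.0046.

Emit:
{"name": "servo_tool", "arguments": {
  "translation": [
    [-0.0006,0,0],
    [-0.001,0.0014,0],
    [-0.0012,0.003,0],
    [-0.0015,0.0046,0],
    [-0.0017,0.006,0]
  ],
  "roll": [0,0,0,0,0],
  "gripper": [1,1,1,1,1]
}}

```text
clock: 12.43
ee_pos: [467.1, 206.4, 106.2]
eef_rot: [[0.153, -0.988, -0.001], [-0.988, -0.153, -0.001], [0.001, 0.001, -1.0]]
force: [0.1, -3.9, -1.1]
gripper_width: 13.4
grasp_force: 58.7
```

To row units: 3.5 mm / 500 = 0.007, 2.8 mm / 500 = 0.0056.

Emit:
{"name": "servo_tool", "arguments": {
  "translation": [
    [-0.0002,0.0014,0],
    [-0.0004,0.0028,0],
    [-0.0006,0.0042,0],
    [-0.0008,0.0056,0],
    [-0.001,0.007,0]
  ],
  "roll": [0,0,0,0,0],
  "gripper": [1,1,1,1,1]
}}

```text
clock: 12.85
ee_pos: [466.5, 210.3, 106.2]
eef_rot: [[0.153, -0.988, -0.001], [-0.988, -0.153, -0.001], [0.001, 0.001, -1.0]]
force: [-0.4, -4.6, -0.8]
gripper_width: 13.1
grasp_force: 58.7
```

To row units: 2 mm / 500 = 0.004, 1.5 mm / 500 = 0.003.

Emit:
{"name": "servo_tool", "arguments": {
  "translation": [
    [-0.0001,0.001,0],
    [-0.0003,0.002,0],
    [-0.0005,0.003,0],
    [-0.0006,0.004,0],
    [-0.0006,0.004,0]
  ],
  "roll": [0,0,0,0,0],
  "gripper": [1,1,1,1,1]
}}

```text
clock: 13.27
ee_pos: [466.2, 212.4, 106.2]
eef_rot: [[0.153, -0.988, -0.001], [-0.988, -0.153, -0.001], [0.0, 0.001, -1.0]]
force: [-1.7, -4.6, 0.5]
gripper_width: 12.9
grasp_force: 58.7
```

To row units: 1.6 mm / 500 = 0.0032, 1.2 mm / 500 = 0.0024.

Emit:
{"name": "servo_tool", "arguments": {
  "translation": [
    [-0.0001,0.0008,0],
    [-0.0002,0.0016,0],
    [-0.0003,0.0024,0],
    [-0.0004,0.0032,0],
    [-0.0004,0.0032,0]
  ],
  "roll": [0,0,0,0,0],
  "gripper": [1,1,1,1,1]
}}

```text
clock: 13.68
ee_pos: [465.9, 213.8, 106.2]
eef_rot: [[0.153, -0.988, -0.001], [-0.988, -0.153, -0.001], [0.001, 0.001, -1.0]]
force: [-1.7, -6.8, -0.1]
gripper_width: 13.1
grasp_force: 58.7
```

To row units: 0.4 mm / 500 = 0.0008, 0.2 mm / 500 = 0.0004.

Emit:
{"name": "servo_tool", "arguments": {
  "translation": [
    [-0.0002,0.0004,0],
    [-0.0002,0.0008,0],
    [-0.0002,0.0008,0],
    [-0.0002,0.0008,0],
    [-0.0002,0.0008,0]
  ],
  "roll": [0,0,0,0,0],
  "gripper": [1,1,1,1,1]
}}

```text
clock: 14.1
ee_pos: [465.9, 213.9, 106.2]
eef_rot: [[0.153, -0.988, -0.001], [-0.988, -0.153, -0.001], [0.001, 0.001, -1.0]]
force: [-0.9, -6.2, -0.6]
gripper_width: 12.9
grasp_force: 58.7
```

Run:
```python
from h import *
b=capture("scene");s=sensors.get_state();print(s["ee_pos"],s["force"],s["ft_torque"])
save("g4.png",cv2.resize(b[145:235,340:460],(800,600),interpolation=2))
```

```text
[465.94592627 213.8574628  106.24422464] [-1.67096506 -6.67036539 -1.10231637] [-1.87983775  0.342456    0.07875186]
```

View pics/g4.png

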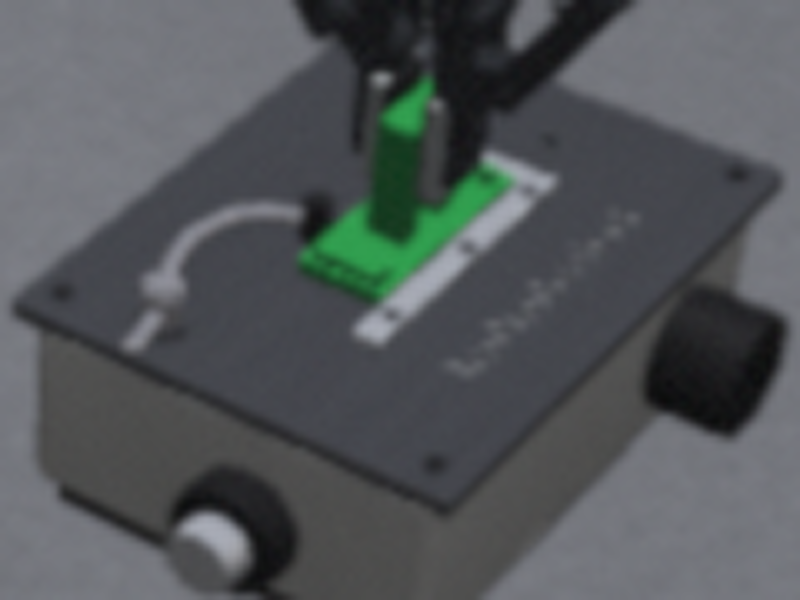

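Run:
```python
from h import *
G=lambda x,y:(340+x/6.667-.4,145+y/6.667-.4)
a=np.radians(8.9);R=np.array([[np.cos(a),-np.sin(a)],[np.sin(a),np.cos(a)]]);t=np.array([466.4,214.])
loc=lambda p,z:(R.T@(ray("scene",*G(*p),z)[:2]-t)).round(1)
print("tool",(R.T@(np.array([465.9,213.9])-t)).round(1))
print("edge rear right(26,-58)",loc((378,343),89),"front right(16,-58)",loc((354,330),89),"rear left(26,48)",loc((558,180),89),"stop outer front",loc((490,152),89))
print("near right",loc((385,289),91),"near left",loc((301,255),91),"far right",loc((517,178),91))
# zoom green/white profile along stage-y line near x=12 at z=91
b=cv2.imread("pics/g4.png")
from rig import capture
i=capture("scene")
for X in (4,8,12):
  out=[]
  for y in range(30,54):
    w=R@[X,y]+t;u,v=proj("scene",[*w,90]);p=cv2.getRectSubPix(i,(1,1),(float(u),float(v)))[0,0];out.append((y,*p.tolist()))
  print(X,out)
```

```text
tool [-0.5 -0. ]
edge rear right(26,-58) [ 26.1 -58.7] front right(16,-58) [ 16.8 -57.7] rear left(26,48) [26.1 49.4] stop outer front [ 0.6 49.6]
near right [ 14.5 -36.7] near left [-15.8 -37.9] far right [16.3 39.6]
4 [(30, 42, 121, 63), (31, 42, 120, 63), (32, 40, 113, 60), (33, 38, 108, 57), (34, 38, 104, 56), (35, 37, 100, 55), (36, 39, 97, 55), (37, 42, 99, 59), (38, 48, 106, 65), (39, 60, 115, 76), (40, 73, 123, 89), (41, 88, 132, 104), (42, 105, 143, 120), (43, 120, 154, 136), (44, 127, 153, 142), (45, 130, 149, 144), (46, 132, 144, 145), (47, 131, 139, 144), (48, 124, 129, 136), (49, 112, 115, 122), (50, 100, 102, 110), (51, 88, 90, 97), (52, 78, 79, 86), (53, 74, 75, 82)]
8 [(30, 43, 137, 69), (31, 40, 129, 64), (32, 38, 119, 60), (33, 36, 113, 57), (34, 36, 109, 56), (35, 36, 106, 55), (36, 37, 103, 55), (37, 44, 109, 62), (38, 57, 121, 76), (39, 71, 132, 90), (40, 86, 141, 104), (41, 102, 148, 119), (42, 115, 153, 131), (43, 126, 155, 142), (44, 136, 156, 150), (45, 142, 154, 156), (46, 143, 150, 155), (47, 134, 139, 146), (48, 123, 127, 134), (49, 111, 113, 121), (50, 98, 99, 107), (51, 87, 88, 96), (52, 81, 82, 89), (53, 75, 77, 83)]
12 [(30, 47, 146, 74), (31, 46, 140, 72), (32, 45, 136, 70), (33, 45, 135, 69), (34, 45, 135, 69), (35, 48, 138, 72), (36, 55, 141, 78), (37, 64, 146, 87), (38, 74, 152, 97), (39, 87, 156, 108), (40, 102, 159, 121), (41, 117, 161, 135), (42, 131, 163, 147), (43, 142, 164, 157), (44, 150, 163, 164), (45, 149, 158, 163), (46, 146, 152, 158), (47, 139, 143, 152), (48, 130, 133, 141), (49, 119, 121, 130), (50, 106, 108, 116), (51, 95, 97, 103), (52, 84, 86, 93), (53, 76, 78, 84)]
```

The piece lies flush along the back edge. Its far end (crop 515,180) adjoins the white end stop with no dark gap, and the tool stopped advancing in y, so it is seated. I'll relax the push slightly and then release.

To row units: -0.4 mm / 500 = -0.0008, -0.2 mm / 500 = -0.0004.

Emit:
{"name": "servo_tool", "arguments": {
  "translation": [
    [0,-0.0004,0],
    [0,-0.0008,0],
    [0,-0.0008,0],
    [0,-0.0008,0],
    [0,-0.0008,0]
  ],
  "roll": [0,0,0,0,0],
  "gripper": [1,1,1,1,1]
}}

```text
clock: 14.62
ee_pos: [466.0, 213.8, 106.2]
eef_rot: [[0.153, -0.988, -0.001], [-0.988, -0.153, -0.001], [0.001, 0.001, -1.0]]
force: [-0.9, -4.4, -1.5]
gripper_width: 13.2
grasp_force: 58.7
```

Emit:
{"name": "servo_tool", "arguments": {
  "translation": [
    [0,0,0],
    [0,0,0],
    [0,0,0],
    [0,0,0],
    [0,0,0]
  ],
  "roll": [0,0,0,0,0],
  "gripper": [0.7,0.6,0.5,0.4,0.3]
}}

```text
clock: 15.03
ee_pos: [467.3, 215.5, 107.1]
eef_rot: [[0.153, -0.988, 0.003], [-0.988, -0.153, 0.002], [-0.002, -0.003, -1.0]]
force: [-0.5, -0.1, 0.5]
gripper_width: 30.0
grasp_force: 0.0
```

Emit:
{"name": "servo_tool", "arguments": {
  "translation": [
    [0,0,0],
    [0,0,0],
    [0,0,0],
    [0,0,0],
    [0,0,0]
  ],
  "roll": [0,0,0,0,0],
  "gripper": [0.2,0.1,0,0,0]
}}

```text
clock: 15.45
ee_pos: [466.3, 214.3, 106.4]
eef_rot: [[0.153, -0.988, 0.0], [-0.988, -0.153, 0.0], [-0.0, -0.0, -1.0]]
force: [0.2, 0.2, -0.3]
gripper_width: 42.8
grasp_force: 0.0
```

To row units: 110 mm / 500 = 0.22, 80 mm / 500 = 0.16.

Emit:
{"name": "servo_tool", "arguments": {
  "translation": [
    [0,0,0.016],
    [0,0,0.05],
    [0,0,0.1],
    [0,0,0.16],
    [0,0,0.22]
  ],
  "roll": [0,0,0,0,0],
  "gripper": [0,0,0,0,0]
}}

```text
clock: 15.87
ee_pos: [466.0, 213.9, 218.0]
eef_rot: [[0.153, -0.988, -0.0], [-0.988, -0.153, -0.001], [0.0, 0.0, -1.0]]
force: [0.4, 1.2, 0.1]
gripper_width: 42.8
grasp_force: 0.0
```

To row units: -170 mm / 500 = -0.34, -140 mm / 500 = -0.28.

Emit:
{"name": "servo_tool", "arguments": {
  "translation": [
    [-0.04,-0.07,0],
    [-0.08,-0.14,0],
    [-0.12,-0.21,0],
    [-0.16,-0.28,0],
    [-0.16,-0.34,0]
  ],
  "roll": [0,0,0,0,0],
  "gripper": [0,0,0,0,0]
}}

```text
clock: 16.28
ee_pos: [382.6, 42.0, 216.9]
eef_rot: [[0.154, -0.988, -0.0], [-0.988, -0.154, 0.001], [-0.001, 0.0, -1.0]]
force: [0.4, -0.7, 0.2]
gripper_width: 43.1
grasp_force: 0.0
```

Run:
```python
from h import *
a=capture("top");b=capture("scene")
A=cv2.resize(a[215:285,170:270],(400,280),interpolation=2);B=cv2.resize(b[150:220,350:450],(400,280),interpolation=2)
save("g5.png",np.hstack([A,B]))
```

```text
(no output)
```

View pics/g5.png

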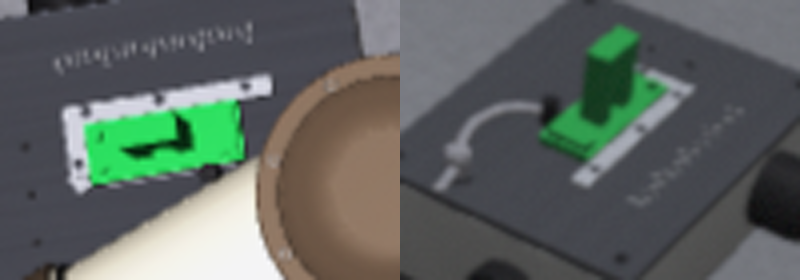

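The top view shows the piece tight in the L: its left side is on the end stop at (88,125–185), its upper side is on the back edge, and the nose bears at (212,172). It is flat and the robot is clear of it.

```bash
python3 -c "
from rig import hand_in
print(hand_in())"
```

```text
the job is handed in; nothing more can be done
None
```

I handed the job in at about 16 s: the last pictures show the green test piece flat on the stage, flush with the back edge and end stop, and clipped by the sprung arm, with the gripper released and clear.

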